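# Thread a drilled block round a bent rod and seat it on its buffer

### The job

Take the drilled brass block from the bench, thread it onto the free end of the bent steel rod and slide it along the rod, round the bend, without letting it bind. Bring it up against the red sprung cap of the buffer, press with a steady light push of about 7 newtons for a second to seat it, then let go so that it stays there on the rod, at the cap. The rod is only finger-tight in its swivel clamp: never force it or turn it out of its setting, and leave the black tape roll and the grey coupling nut where they are.

Things in the scene. Friction and masses are not known exactly. Their poses are not given: they have to be found in the camera images.
- clamp: blue pedestal screwed to the bench (base 64x68 mm) with a dark swivel head, 40 mm diameter, nut on top to 108 mm above the bench; it holds the rod. Origin under its centre. Friction alone holds the swivel: about 0.6 N m about its vertical axis turns the rod
- rod: bent round steel rod, 12 mm diameter, level, axis 75 mm above the bench. Origin on the swivel's vertical axis at rod-axis height; z up. From there it runs 150 mm straight along its own -x (first leg), bends in the horizontal plane toward its own -y through 75 degrees (centre-line radius 60 mm), then runs 55 mm straight to its free rounded end (end leg)
- rod_tip (a point): the very end of the rod's free end; x axis points along the end leg, into the rod toward the bend (the way the block must go on); z up
- block_bore (a point): centre of the bore of the loose brass block: 26 mm long along the bore (x axis), 34 mm wide (y), 36 mm tall (z, up at the start), 100 to 160 g. The round 16 mm bore goes right through along x; its axis is 22 mm above the block's underside, 14 mm below its top, so this point starts 22 mm above the bench. Either end may go on first
- buffer: steel set collar locked on the rod's first leg, 21 mm diameter; origin at the centre of its free face, on the rod's axis; x points from there toward the clamp. A threaded sleeve in it carries a red sprung cap, 26 mm diameter, whose face stands 20 to 38 mm before this origin (screwed out differently each time: not measured, feel for it). The cap yields 0.2 mm per newton (damped), 6 mm at most
- tape_black: roll of black tape lying flat, 47 mm diameter, 18 mm high, a bystander; origin under its centre
- coupling_nut: grey hexagonal coupling nut lying on its side, 41x52x36 mm, a bystander; origin under its centre

How it is judged:
By the outcome, as a careful person would: the job done as asked, in the order asked, and still so for the second after the job is handed in, with the robot touching nothing.
It also fails if it takes over 69 s, if anything falls off the work surface, if the arm or the gripper's body presses on something with over 40 N, if the wrist force passes 120 N, or if a joint passes its speed limit or range.

### The arm

A 6-joint arm with a two-finger parallel gripper is mounted at the origin on a cart in front of the work surface, level with it; the furniture and walls round the work are solid. World frame = base frame: x ahead of the robot, y to its left, z up, the work surface at z = 0. Lengths are in mm, angles in rad, forces in N, time in s.
With the tool pointing down it reaches from about 350 to 975 mm from the base axis. Payload 7.1 kg.
Tool frame: the origin (TCP) lies on the front face of the gripper's body, between the roots of the fingers; the fingertips stand 80 mm ahead of it and the grasp point (between the pads) lies 61 mm ahead of it (env.tips_ahead is the distance from the TCP to the fingertips, in mm); z points along the fingers, y is the line along which they close (so a half turn about z gives the same grasp; the last joint's range is limited). The gripper opens to 88 mm and grips with 3 to 60 N. Pads are 20 mm wide; open, the fingers measure 115 mm over their backs; the gripper's body (75 mm by 178 mm) begins 61 mm behind the grasp point.
Start: joints at [-1.333, 0.423, 1.63, -0, 1.089, -0.019], TCP at [158.761, -604.484, 302.675] pointing down, gripper open.
Joint ranges: [-3, 3], [-0.9, 2.11], [0.09, 2.58], [-1.31, 4.45], [0.11, 2.69], [-2.54, 2.54]. Speed limits (rad/s): [2.39, 2.39, 3.01, 3.14, 3.14, 3.14].

### API

Orientations are given as a unit quaternion [x, y, z, w].
In Python, from station import env, set_gripper, viewer, workorder gives the robot as it stands. Calls block until the motion is done:
- env.reach(position, orientation): joint-space move of the TCP to a pose.
- env.move_l(position, rot=None, rate=150, f_stop=None): straight line of the TCP; rot=None keeps the orientation; rate is the mean speed in mm/s. With f_stop (N) it stops when the force on the tool has changed by that much, and returns True; else False.
- env.move_joints(angles): joint-space move.
- set_gripper(opening): finger opening in mm; the grip force is fixed at half the most; returns when the fingers have stopped.
- env.hold(seconds).
- env.ik(position, orientation): joint angles nearest the present ones, or None.
- env.read_state(): the state.
- viewer.camera(name): name is "scene" or "top" or "wrist"; returns the picture (480x640x3 uint8, blue, green, red); there is no depth.
- viewer.camera_params(name): a dict with "fx", "fy", "cx", "cy" (pixels), "pose" (4x4, takes a point from camera to world coordinates); the wrist camera has in their place "tool_from_camera" (4x4, takes a point from camera to tool coordinates, whose origin is the TCP and whose axes are the flange's). Camera axes: x right, y up, looking along -z (the intrinsics and any distortion apply to the point x, -y, -z); pixel columns grow to the right and rows downward; lengths in mm; the calibration is good to about 2 mm. A picture is of the moment at which its call begins: read the wrist's pose just before it. camera_params takes no time and is no camera call.
A pose or a line that the arm cannot do raises env.IKError and nothing moves.
- workorder.sign_off(): hands the job in; it is judged then, once.
The state is a dict: "time_s": time; "qpos": joint angles; "dq": joint speeds; "tau": joint torques, N m; "tool_pos": TCP position; "orientation": TCP orientation; "force": force on the tool from outside, world axes, zero at the start; "wrist_torque": the same for the moment, N m; "width": finger opening in mm; "grip_force": force on a finger pad.
Only numpy, scipy, OpenCV 4.12 (cv2) and the standard library are available. Lean on these libraries where they do the work, as an engineer would, in place of code of your own. Each camera call takes 0.05 s, during which the arm holds its last target. There are 200 camera calls.

## Working session

There is one attempt and no reset: what is moved stays moved. The work goes in short steps, each a Python script; the robot and the scene stay as the last script left them, time stands still between calls to the robot, and variables do not carry over. Pictures are saved under pics/ and viewed, at most 10 in all, crops included, and the job is handed in when it is done.

```bash
ls; mkdir -p pics; python3 - <<'E'
from station import env, set_gripper, viewer, workorder
import cv2,json
for n in ["scene","top"]:
    cv2.imwrite(f"pics/{n}0.png",viewer.camera(n))
    print(n,{k:(v.tolist() if hasattr(v,'tolist') else v) for k,v in viewer.camera_params(n).items()})
print(viewer.camera_params("wrist"))
s=env.read_state();print(s)
E
```

```text
pics
scene {'fx': 481.46385530860397, 'fy': 481.46385530860397, 'cx': 312.08703960987174, 'cy': 245.6083351607758, 'pose': [[0.5608941296199625, 0.5374481412067857, -0.629719994022133, 27.770595490428377], [-0.8275762129443888, 0.3431264505450724, -0.44427677263724197, -416.9649997021577], [-0.02270213924915664, 0.7703335215669319, 0.6372369091819785, 610.6275783570092], [0.0, 0.0, 0.0, 1.0]]}
top {'fx': 620.663718738324, 'fy': 620.663718738324, 'cx': 315.7103747681691, 'cy': 245.60930020118607, 'pose': [[-0.0207927557060739, 0.9807754696046523, -0.19402870800972005, 345.34165669911965], [-0.9996951898863286, -0.022979502855900957, -0.009026060415999569, -44.629987880117305], [-0.013311221893018076, 0.19378188942795793, 0.9809543265114057, 1064.7902839140893], [0.0, 0.0, 0.0, 1.0]]}
{'fx': 364.62819416205804, 'fy': 364.62819416205804, 'cx': 320.2773175377899, 'cy': 241.4721004707913, 'tool_from_camera': array([[-2.79582935e-04,  9.68838398e-01,  2.47693521e-01,
         6.68022548e+01],
       [ 9.99999945e-01,  2.26457272e-04,  2.42971306e-04,
        -9.60826502e-02],
       [ 1.79
[... 151 characters left out ...]
+00]])}
{'time_s': 0.1, 'qpos': array([-1.33303095e+00,  4.23768424e-01,  1.63060266e+00, -3.31123426e-05,
        1.08864716e+00, -1.90131951e-02]), 'dq': array([-0.00034175, -0.0006523 , -0.0023195 ,  0.00177441, -0.00055722,
       -0.0001901 ]), 'tau': array([ 4.50469261e-04, -5.45612955e+01, -2.74324769e+01,  6.44074380e-02,
        1.87794724e-02, -1.63532923e-05]), 'tool_pos': array([ 158.64469928, -604.11565677,  301.98115903]), 'orientation': array([ 9.91768175e-01,  1.28044443e-01, -9.23830063e-05, -7.06934570e-04]), 'force': array([ 0.60929322,  0.59089786, -0.47802726]), 'wrist_torque': array([ 0.05269909, -0.04633556,  0.00457326]), 'grip_force': 0.0, 'width': 87.66007910034601}
```

View pics/scene0.png

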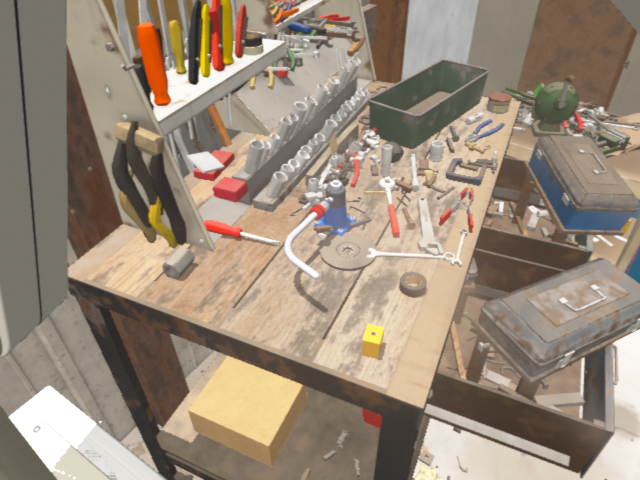

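View pics/top0.png

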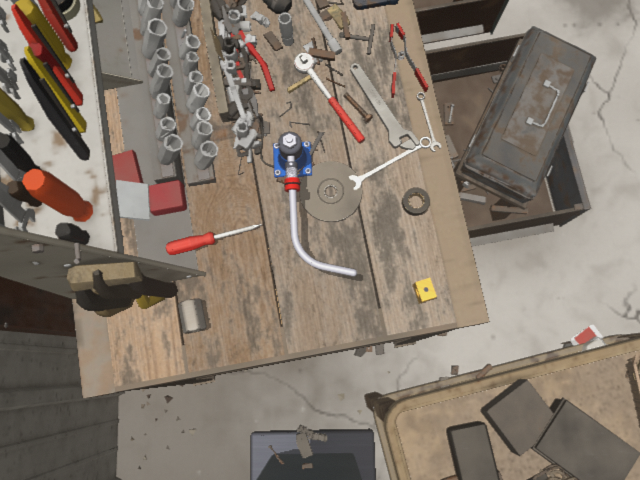

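The scene view shows the brass block at about (373,340), the rod from the clamp at (335,205) round to its tip at (317,276), and the red cap at (319,210). The top view shows the block at (425,290), the rod tip at (357,274), the clamp nut at (291,140), the tape roll at (415,201) and the coupling nut at (194,315).

```bash
cat > h.py <<'E'
from station import env, set_gripper, viewer, workorder
import cv2, numpy as np
from scipy.spatial.transform import Rotation as R
def pose(st):
    T=np.eye(4);T[:3,:3]=R.from_quat(st["orientation"]).as_matrix();T[:3,3]=st["tool_pos"];return T
def grab(name):
    T=pose(env.read_state()); im=viewer.camera(name); p=viewer.camera_params(name)
    return im,p,(T@p["tool_from_camera"] if name=="wrist" else np.array(p["pose"]))
def cast(p,P,uv,z):
    uv=np.atleast_2d(uv).astype(float)
    d=np.c_[(uv[:,0]-p["cx"])/p["fx"],-(uv[:,1]-p["cy"])/p["fy"],-np.ones(len(uv))]@P[:3,:3].T
    return P[:3,3]+d*((z-P[2,3])/d[:,2])[:,None]
def proj(p,P,X):
    c=(np.atleast_2d(X)-P[:3,3])@P[:3,:3]
    return np.c_[p["cx"]-p["fx"]*c[:,0]/c[:,2], p["cy"]+p["fy"]*c[:,1]/c[:,2]]
def yellow(im):
    h=cv2.cvtColor(im,cv2.COLOR_BGR2HSV); return cv2.inRange(h,(20,120,120),(35,255,255))
def big(m):
    return max(cv2.findContours(m,cv2.RETR_EXTERNAL,cv2.CHAIN_APPROX_NONE)[0],key=cv2.contourArea)
def down(a):  # tool down, tool x axis at world angle a
    return (R.from_euler('z',a)*R.from_euler('x',np.pi)).as_quat()
E
python3 - <<'E'
from h import *
im=cv2.imread("pics/top0.png");p=viewer.camera_params("top");P=np.array(p["pose"])
m=yellow(im);m[:250]=0;m[:,:380]=0
c=big(m)[:,0];X=cast(p,P,c,36)[:,:2]
print("block",cv2.minAreaRect(X.astype(np.float32)))
for uv,z in [((357,274),75),((291,137),108),((415,201),18),((194,315),36)]: print(uv,cast(p,P,uv,z).round(1))
h=cv2.cvtColor(im,cv2.COLOR_BGR2HSV)
for y in (200,215,230): print(y,[tuple(h[y,x]) for x in range(286,304)])
print([tuple(h[y,335]) for y in range(262,280)])
E
```

```text
block ((469.7780456542969, -214.602783203125), (34.52779769897461, 29.651235580444336), 17.137432098388672)
(357, 274) [[ 493. -101.   75.]]
(291, 137) [[7.158e+02 7.000e-01 1.080e+02]]
(415, 201) [[ 627.5 -209.4   18. ]]
(194, 315) [[436.3 169.   36. ]]
200 [(np.uint8(16), np.uint8(46), np.uint8(122)), (np.uint8(15), np.uint8(49), np.uint8(126)), (np.uint8(13), np.uint8(41), np.uint8(130)), (np.uint8(158), np.uint8(7), np.uint8(154)), (np.uint8(131), np.uint8(10), np.uint8(199)), (np.uint8(132), np.uint8(6), np.uint8(224)), (np.uint8(126), np.uint8(5), np.uint8(236)), (np.uint8(126), np.uint8(6), np.uint8(225)), (np.uint8(131), np.uint8(10), np.uint8(207)), (np.uint8(133), np.uint8(10), np.uint8(173)), (np.uint8(0), np.uint8(11), np.uint8(113)), (np.uint8(15), np.uint8(48), np.uint8(96)), (np.uint8(15), np.uint8(58), np.uint8(97)), (np.uint8(17), np.uint8(53), np.uint8(96)), (np.uint8(17), np.uint8(50), np.uint8(81)), (np.uint8(14), np.uint8(41), np.uint8(93)), (np.uint8(17), np.uint8(37), np.uint8(96)), (np.uint8(19), np.uint8(43), np.uint8(95))]
215 [(np.uint8(16), np.uint8(50), n
[... 1702 characters left out ...]
p.uint8(45), np.uint8(135)), (np.uint8(0), np.uint8(7), np.uint8(145)), (np.uint8(129), np.uint8(9), np.uint8(193)), (np.uint8(129), np.uint8(8), np.uint8(218)), (np.uint8(120), np.uint8(1), np.uint8(238)), (np.uint8(130), np.uint8(3), np.uint8(235)), (np.uint8(130), np.uint8(10), np.uint8(221)), (np.uint8(124), np.uint8(9), np.uint8(190)), (np.uint8(158), np.uint8(8), np.uint8(127)), (np.uint8(17), np.uint8(36), np.uint8(98)), (np.uint8(16), np.uint8(49), np.uint8(98)), (np.uint8(15), np.uint8(52), np.uint8(107)), (np.uint8(15), np.uint8(51), np.uint8(155)), (np.uint8(15), np.uint8(55), np.uint8(163)), (np.uint8(16), np.uint8(58), np.uint8(166)), (np.uint8(16), np.uint8(58), np.uint8(166))]
```

```bash
python3 - <<'E'
from h import *
import pickle
env.reach([560,-50,300],down(np.radians(90)))
im,p,P=grab("wrist");cv2.imwrite("pics/rod1.png",im);np.savez("rod1.npz",P=P)
env.reach([470,-215,215],down(np.radians(107)))
im,p,P=grab("wrist");cv2.imwrite("pics/blk1.png",im);np.savez("blk1.npz",P=P)
s=env.read_state();print(s["time_s"],s["tool_pos"],s["qpos"],s["force"])
c=big(yellow(im))[:,0];X=cast(p,P,c,36)[:,:2]
print("block",cv2.minAreaRect(X.astype(np.float32)))
E
python3 -c "
import cv2,numpy as np
cv2.imwrite('pics/both.png',np.hstack([cv2.resize(cv2.imread('pics/rod1.png'),(400,300)),cv2.imread('pics/blk1.png')[90:390,120:520]]))"
```

```text
3.475 [ 470.96478451 -214.83074823  215.65687428] [-4.51026638e-01  3.92494881e-01  1.92878982e+00  2.44623407e-04
  8.18791358e-01 -7.47486932e-01] [-0.5339224   0.61209338 -0.19849512]
block ((472.09307861328125, -212.67237854003906), (33.56925582885742, 24.949186325073242), 16.13858413696289)
```

View pics/both.png

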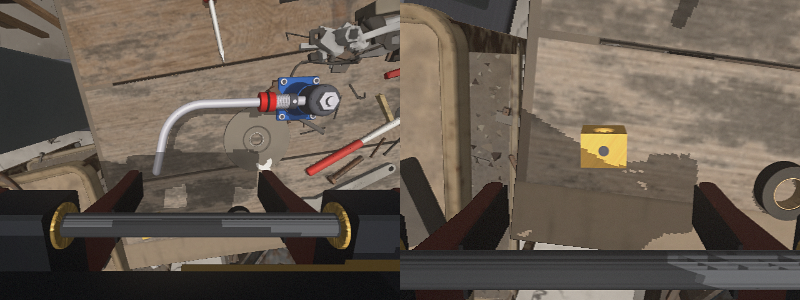

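The left half shows the rod with its tip near (157,172), the bend, and the red cap at (265,102). The right half shows the block with its top at (604,150) and its bore end facing up in the image at (604,130). So the bore lies along a yaw of about 106°.

```bash
cat >> h.py <<'E'
def goto(pos,a,rate=100,tries=2,tol=0.3):
    """straight move, then trim the steady-state error"""
    pos=np.array(pos,float);cmd=pos.copy()
    for i in range(tries+1):
        env.move_l(cmd,down(a),rate=rate)
        env.hold(0.15)
        e=pos-env.read_state()["tool_pos"]
        if np.linalg.norm(e)<tol: break
        cmd+=e; rate=20
    return e
def rodmask(im):
    h=cv2.cvtColor(im,cv2.COLOR_BGR2HSV); return cv2.inRange(h,(0,0,110),(180,28,255))
def lines(im,p,P,guess_tip,th,tol=12):
    """fit end-leg/first-leg centre lines on z=75 from mask pixels near predicted legs"""
    m=rodmask(im);v,u=np.nonzero(m);X=cast(p,P,np.c_[u,v],75)[:,:2]
    out=[]
    tip=np.array(guess_tip,float);d2=np.array([np.cos(th+np.radians(75)),np.sin(th+np.radians(75))]);d1=np.array([np.cos(th),np.sin(th)])
    # rod-frame tip position: origin -> 150 along -x, arc, 55
    a=np.radians(75);tl=np.array([-150-60*np.sin(a)-55*np.cos(a), -60*(1-np.cos(a))-55*np.sin(a)])
    c,s=np.cos(th),np.sin(th);org=tip-np.array([[c,-s],[s,c]])@tl
    for o,d,lo,hi in [(tip,d2,8,48),(org,-d1,85,145)]:
        n=np.array([-d[1],d[0]])
        for it in range(3):
            r=X-o;t=r@d;w=r@n;k=(t>lo)&(t<hi)&(abs(w)<(tol if it==0 else 8))
            q=cv2.fitLine(X[k].astype(np.float32),cv2.DIST_L2,0,.01,.01).ravel()
            dd=q[:2]*np.sign(q[:2]@d);d=dd;n=np.array([-d[1],d[0]]);o=o+n*((q[2:]-o)@n)
        out.append((o,np.degrees(np.arctan2(d[1],d[0])),k.sum(),w[k].std()))
    o,ang=out[0][0],out[0][1];d=np.array([np.cos(np.radians(ang)),np.sin(np.radians(ang))])
    r=X-o;w=r@np.array([-d[1],d[0]]);t=(r@d)[(abs(w)<2)&(r@d>-20)&(r@d<40)]
    return out,np.percentile(t,0.5)*d+o
E
python3 - <<'E'
from h import *
for n in("top0","rod1"):
    im=cv2.imread(f"pics/{n}.png");w=n=="rod1"
    p=viewer.camera_params("wrist" if w else "top");P=np.load("rod1.npz")["P"] if w else np.array(p["pose"])
    o,t=lines(im,p,P,(493,-101),np.radians(0))
    o,t=lines(im,p,P,t,np.radians(o[0][1]-75))
    print(n,o,t)
a=np.radians(106.1)
set_gripper(70)
goto([472.1,-212.7,150],a,rate=150,tries=0)
goto([472.1,-212.7,83.5],a,rate=80)
set_gripper(25)
s=env.read_state();print(s["time_s"],s["width"],s["grip_force"],s["tool_pos"],s["force"])
E
```

```text
top0 [(array([495.19815675, -99.48784371]), np.float64(77.18647159386809), np.int64(187), np.float64(3.54175156863503)), (array([713.7880152,   3.8787684]), np.float64(-178.48741125446625), np.int64(269), np.float64(3.6388739139914774))] [495.199852  -99.4803902]
rod1 [(array([494.51943269, -96.36786615]), np.float64(75.57928747052016), np.int64(495), np.float64(2.889337253034284)), (array([715.11470268,   7.44771836]), np.float64(-178.10977135147664), np.int64(1029), np.float64(3.3070948091213204))] [494.52612338 -96.34184668]
7.2917 33.61516676091221 29.99592751264572 [ 472.06140697 -212.70421631   83.41331996] [-0.30026039  0.28510924 -0.24856681]
```

```bash
python3 - <<'E'
from h import *
goto([472.1,-212.7,136.4],np.radians(106.1),rate=120,tries=0)
goto([484.5,-142,136.4],np.radians(76.7),rate=80)
s=env.read_state();print(s["time_s"],s["tool_pos"],s["qpos"],s["force"],s["wrist_torque"])
im,p,P=grab("wrist");cv2.imwrite("pics/pre.png",im);np.savez("pre.npz",P=P)
E
```

```text
9.6333 [ 484.58522412 -141.74776896  136.46640006] [-3.08144802e-01  5.17101840e-01  1.98690842e+00 -4.70776264e-06
  6.37536627e-01 -7.60014055e-02] [-0.03887914 -0.17713482 -1.50560267] [-0.02450016 -0.03377884 -0.03169983]
```

View pics/pre.png

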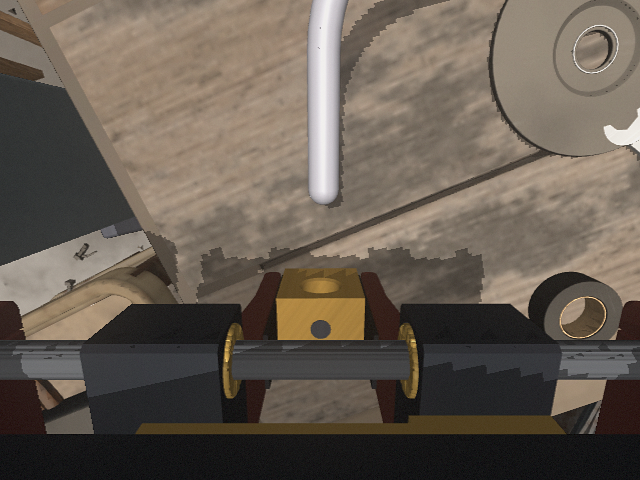

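The rod end leg comes straight up the picture, with its tip at about (323,204). The gripped block's bore mouth is at (321,285), so the two are nearly aligned.

```bash
cat >> h.py <<'E'
def toolxy(p,uv,ztool):
    """pixels of wrist image -> tool x,y on the plane ztool ahead of the TCP"""
    return cast(p,np.array(p["tool_from_camera"]),uv,ztool)[:,:2]
def rodrow(im,p,rows,zt=60.9+0.5,c0=323):
    g=rodmask(im);res=[]
    for r in rows:
        u=np.nonzero(g[r])[0];
        if len(u)==0: continue
        c=u[np.argmin(abs(u-c0))];l=c
        while l>0 and g[r,l-1]: l-=1
        q=c
        while q<639 and g[r,q+1]: q+=1
        a=toolxy(p,[((l+q)/2,r)],61)[0];w=toolxy(p,[(l-.5,r),(q+.5,r)],61)
        c0=(l+q)/2;res.append((r,l,q,a[0],a[1],abs(w[1,1]-w[0,1])))
    return np.array(res)
E
python3 - <<'E'
from h import *
im=cv2.imread("pics/pre.png");p=viewer.camera_params("wrist")
print(rodrow(im,p,range(205,15,-12)).round(2))
m=yellow(im)
h=cv2.cvtColor(im,cv2.COLOR_BGR2HSV)
for r in (282,290,304,312):
    m2=cv2.inRange(h[r:r+1],(10,80,50),(40,255,255))[0];u=np.nonzero(m2[250:400])[0]+250
    print(r,u.min(),u.max(),toolxy(p,[((u.min()+u.max())/2,r)],47 if r>298 else 61))
E
```

```text
[[1.9300e+02 3.0900e+02 3.3700e+02 5.0230e+01 5.1000e-01 1.1350e+01]
 [1.8100e+02 3.0800e+02 3.3700e+02 5.4890e+01 3.1000e-01 1.1650e+01]
 [1.6900e+02 3.0800e+02 3.3700e+02 5.9460e+01 3.0000e-01 1.1560e+01]
 [1.5700e+02 3.0800e+02 3.3800e+02 6.3970e+01 4.9000e-01 1.1850e+01]
 [1.4500e+02 3.0800e+02 3.3800e+02 6.8400e+01 4.8000e-01 1.1750e+01]
 [1.3300e+02 3.0800e+02 3.3800e+02 7.2760e+01 4.8000e-01 1.1660e+01]
 [1.2100e+02 3.0800e+02 3.3800e+02 7.7060e+01 4.7000e-01 1.1570e+01]
 [1.0900e+02 3.0700e+02 3.3800e+02 8.1290e+01 2.8000e-01 1.1850e+01]
 [9.7000e+01 3.0700e+02 3.3900e+02 8.5450e+01 4.6000e-01 1.2130e+01]
 [8.5000e+01 3.0700e+02 3.3800e+02 8.9560e+01 2.7000e-01 1.1670e+01]
 [7.3000e+01 3.0700e+02 3.3800e+02 9.3600e+01 2.6000e-01 1.1580e+01]
 [6.1000e+01 3.0700e+02 3.3900e+02 9.7580e+01 4.4000e-01 1.1860e+01]
 [4.9000e+01 3.0700e+02 3.3900e+02 1.0150e+02 4.3000e-01 1.1770e+01]
 [3.7000e+01 3.0800e+02 3.4000e+02 1.0536e+02 7.8000e-01 1.1680e+01]
 [2.5000e+01 3.0800e+02 3.4200e+02 1.0917e+02 1.1200e+00 1.2300e+01]]
282 265 376 [[13.22417222 -0.47163747]]
290 271 366 [[ 9.66348244 -1.3100964 ]]
304 255 383 [[ 9.58488324 -1.05494903]]
312 256 379 [[ 6.2680018  -1.63491632]]
```

```bash
cat >> h.py <<'E'
import json,os
RD=np.radians
def load(): return json.load(open("st.json"))
def save(c): json.dump(c,open("st.json","w"))
def rodpt(s):
    """rod frame (origin at tip, x inward along end leg): centre line at arc length s -> x,y; bend turns clockwise"""
    s=np.asarray(s,float);L=60*RD(75)
    b=np.clip((s-55)/60,0,RD(75));e=np.clip(s-55-L,0,None);a=np.minimum(s,55)
    x=a+60*np.sin(b)+e*np.cos(b);y=-(60*(1-np.cos(b))+e*np.sin(b))
    return np.stack([x,y],-1)
def ref(s,c):
    q=rodpt(np.linspace(s-13,s+13,27));d=q[-1]-q[0];yaw=np.arctan2(d[1],d[0]);d/=np.hypot(*d)
    n=np.array([-d[1],d[0]]);w=(q-q[13])@n;pt=q[13]+n*(w.max()+w.min())/2
    A=RD(c["a"]);M=np.array([[np.cos(A),-np.sin(A)],[np.sin(A),np.cos(A)]])
    yw=yaw+A;dw=np.array([np.cos(yw),np.sin(yw)]);nw=np.array([-dw[1],dw[0]])
    return np.array(c["tip"])+M@pt,yw,dw,nw
def forces(n=6,dt=0.015):
    f=[]
    for _ in range(n): env.hold(dt);S=env.read_state();f.append(np.r_[S["force"],S["wrist_torque"]])
    return np.mean(f,0),S
def run(s1,step=3,rate=25,fmax=2.5,log=3,axmax=3.0):
    c=load();k=0;trim=np.array(c.get("trim",[0,0,0]),float);b=np.array(c["bias"])
    while c["s"]<s1-1e-6:
        c["s"]=min(c["s"]+step,s1)
        pt,yw,dw,nw=ref(c["s"],c)
        goal=np.r_[pt+nw*c["lat"],c["z"]]
        env.move_l(goal+trim,down(yw),rate=rate)
        f,S=forces();f=f-b
        e=goal-S["tool_pos"];trim=np.clip(trim+0.5*e,-1.2,1.2)
        ax,la,fz=f[:2]@dw,f[:2]@nw,f[2]
        if abs(la)>.7: c["lat"]+=0.12*np.clip(la,-2,2)
        if abs(fz)>.8: c["z"]+=0.1*np.clip(fz,-2,2)
        k+=1
        if k%log==0 or abs(la)>fmax or abs(ax)>axmax: print("s%.1f t%.1f ax%.2f la%.2f fz%.2f tq%.2f lat%.2f z%.2f err%s yaw%.1f"%(c["s"],S["time_s"],ax,la,fz,f[5],c["lat"],c["z"],e.round(2),np.degrees(yw)))
        c["trim"]=trim.tolist();save(c)
        if abs(la)>fmax or abs(ax)>axmax or abs(fz)>4: print("STOP");break
    return c
E
python3 - <<'E'
from h import *
f,S=forces(12);print(f.round(2))
save(dict(tip=[495.3,-97.0],a=76.7,s=-46,lat=0,z=136.41,bias=f.tolist()))
run(-20,step=13,rate=60,log=1)
run(20,step=3,rate=25,log=2)
im,p,P=grab("wrist");cv2.imwrite("pics/s20.png",im);np.savez("s20.npz",P=P)
print(rodrow(im,p,range(230,15,-24)).round(2))
E
```

```text
[-0.05  0.   -0.95 -0.06 -0.08 -0.  ]
s-33.0 t10.3 ax-0.06 la-0.33 fz-0.09 tq-0.02 lat0.00 z136.41 err[-0.02 -0.18  0.  ] yaw76.7
s-20.0 t10.8 ax-0.13 la-0.23 fz-0.39 tq0.01 lat0.00 z136.41 err[-0.02 -0.01 -0.02] yaw76.7
s-14.0 t11.6 ax0.04 la-0.24 fz0.03 tq-0.03 lat0.00 z136.41 err[ 0.01 -0.03  0.02] yaw76.7
s-8.0 t12.3 ax0.24 la-0.30 fz-0.09 tq0.01 lat0.00 z136.41 err[-0.01 -0.02  0.01] yaw76.7
s-2.0 t13.0 ax-0.04 la-0.14 fz-0.05 tq-0.01 lat0.00 z136.41 err[0.01 0.01 0.02] yaw76.7
s4.0 t13.8 ax0.15 la0.10 fz-0.13 tq-0.02 lat0.00 z136.41 err[-0.01  0.02 -0.01] yaw76.7
s10.0 t14.5 ax-0.57 la0.01 fz0.34 tq0.01 lat0.00 z136.41 err[-0.01 -0.01 -0.01] yaw76.7
s16.0 t15.2 ax-0.06 la-0.17 fz-0.41 tq-0.00 lat0.00 z136.41 err[-0.   -0.01 -0.01] yaw76.7
s20.0 t15.9 ax0.30 la-0.48 fz0.08 tq-0.00 lat0.00 z136.41 err[-0.02  0.05 -0.02] yaw76.7
[[2.3000e+02 3.0800e+02 3.3600e+02 3.5400e+01 1.3000e-01 1.1640e+01]
 [2.0600e+02 3.1000e+02 3.4000e+02 4.5110e+01 1.3100e+00 1.2240e+01]
 [1.8200e+02 3.1600e+02 3.4700e+02 5.4500e+01 3.8100e+00 1.2430e+01]
 [1.5800e+02 3.2500e+02 3.5900e+02 6.3590e+01 7.7600e+00 1.3380e+01]
 [1.3400e+02 3.3900e+02 3.7700e+02 7.2400e+01 1.3650e+01 1.4680e+01]
 [1.1000e+02 3.5800e+02 4.0600e+02 8.0930e+01 2.2330e+01 1.8160e+01]
 [8.6000e+01 3.8500e+02 4.6500e+02 8.9210e+01 3.7680e+01 2.9560e+01]
 [6.2000e+01 4.3200e+02 5.5000e+02 9.7230e+01 6.0840e+01 4.2790e+01]
 [3.8000e+01 5.1200e+02 6.3500e+02 1.0502e+02 8.9160e+01 4.3930e+01]]
```

```bash
python3 - <<'E'
from h import *
im=cv2.imread("pics/s20.png");p=viewer.camera_params("wrist");P=np.load("s20.npz")["P"].copy()
# remove camera bias 0.3mm along tool y
c=load();A=RD(76.7);P[:2,3]-=0.3*np.array([np.sin(A),-np.cos(A)])
def M(q): return np.array(c["tip"])+q@np.array([[np.cos(A),np.sin(A)],[-np.sin(A),np.cos(A)]])
q=M(rodpt([133.5,150,170,190,215]));print("pred leg1",q.round(1).tolist(),proj(p,P,np.c_[q,np.full(5,75)]).round(0).tolist())
m=rodmask(im);v,u=np.nonzero(m);X=cast(p,P,np.c_[u,v],75)[:,:2]
d=(q[2]-q[0])/np.hypot(*(q[2]-q[0]));n=np.array([-d[1],d[0]])
t=(X-q[0])@d;w=(X-q[0])@n
for a in range(0,90,8):
    k=(t>=a)&(t<a+8)&(abs(w)<11)
    if k.sum()>20: print(a,k.sum(),w[k].min().round(2),w[k].max().round(2),((np.percentile(w[k],1)+np.percentile(w[k],99))/2).round(2))
E
```

```text
pred leg1 [[564.5, 2.7], [581.0, 3.2], [601.0, 3.8], [621.0, 4.4], [646.0, 5.1]] [[445.0, 75.0], [490.0, 62.0], [546.0, 46.0], [603.0, 30.0], [675.0, 10.0]]
0 748 -5.64 5.75 0.07
8 766 -5.65 5.83 0.12
16 770 -5.62 5.82 0.11
24 781 -5.55 5.86 0.17
32 787 -5.6 5.85 0.13
40 812 -7.92 5.84 -0.59
48 913 -8.6 5.84 -1.24
56 806 -5.51 5.78 0.14
64 540 -5.51 5.73 0.13
```

```bash
python3 - <<'E'
from h import *
c=run(149,step=3,rate=30,log=3)
im,p,P=grab("wrist");cv2.imwrite("pics/s149.png",im);np.savez("s149.npz",P=P)
S=env.read_state();print(S["qpos"].round(2),S["width"])
print(rodrow(im,p,range(230,100,-12)).round(2))
h=cv2.cvtColor(im,cv2.COLOR_BGR2HSV);m=cv2.inRange(h,(0,150,90),(8,255,255))|cv2.inRange(h,(172,150,90),(180,255,255))
m[:, :200]=0;m[:,450:]=0;m[300:]=0
v,u=np.nonzero(m);print("red rows",v.min(),v.max(),u.min(),u.max(),toolxy(p,[(320,v.max())],61-13),toolxy(p,[(320,v.max())],61))
E
```

```text
s29.0 t17.0 ax0.07 la-0.19 fz0.21 tq0.00 lat0.00 z136.41 err[-0.02  0.01 -0.  ] yaw76.7
s38.0 t18.1 ax0.18 la-0.31 fz-0.11 tq0.01 lat0.00 z136.41 err[0.01 0.02 0.01] yaw76.7
s47.0 t19.1 ax-0.03 la0.04 fz0.05 tq-0.01 lat0.00 z136.41 err[-0.01 -0.01 -0.  ] yaw76.2
s56.0 t20.2 ax0.40 la-0.20 fz0.29 tq-0.01 lat0.00 z136.41 err[0.   0.04 0.01] yaw73.1
s65.0 t21.2 ax0.30 la0.18 fz-0.02 tq-0.01 lat0.00 z136.41 err[0.01 0.03 0.01] yaw67.0
s74.0 t22.3 ax0.01 la-0.07 fz-0.24 tq0.00 lat0.00 z136.41 err[ 0.04 -0.01  0.01] yaw58.6
s83.0 t23.3 ax0.21 la0.19 fz0.05 tq-0.02 lat0.00 z136.41 err[0.03 0.01 0.  ] yaw50.0
s92.0 t24.4 ax0.13 la0.01 fz-0.23 tq-0.01 lat0.00 z136.41 err[ 0.03 -0.01 -0.01] yaw41.4
s101.0 t25.4 ax-0.16 la-0.25 fz-0.16 tq-0.01 lat0.00 z136.41 err[ 0.01 -0.    0.02] yaw32.8
s110.0 t26.5 ax-0.29 la-0.33 fz-0.32 tq-0.02 lat0.00 z136.41 err[ 0.02 -0.01  0.03] yaw24.2
s119.0 t27.5 ax0.02 la0.07 fz0.06 tq-0.01 lat0.00 z136.41 err[ 0. -0. -0.] yaw15.6
s128.0 t28.6 ax-0.36 la0.31 fz0.18 tq0.01 lat0.00 z136.41 err[ 0.02 -0.    0.01] yaw8.0
s137.0 t29.6 ax-0.30 la0.03 fz-0.42 tq0.02 lat0
[... 199 characters left out ...]
 3.090e+02 3.340e+02 3.499e+01 4.900e-01 1.044e+01]
 [2.180e+02 3.080e+02 3.350e+02 3.988e+01 4.900e-01 1.115e+01]
 [2.060e+02 3.080e+02 3.350e+02 4.469e+01 4.800e-01 1.106e+01]
 [1.940e+02 3.060e+02 3.350e+02 4.943e+01 9.000e-02 1.175e+01]
 [1.820e+02 3.060e+02 3.360e+02 5.408e+01 2.800e-01 1.204e+01]
 [1.580e+02 4.270e+02 4.320e+02 6.317e+01 4.177e+01 2.290e+00]
 [1.460e+02 4.160e+02 4.170e+02 6.761e+01 3.651e+01 7.600e-01]
 [1.340e+02 4.150e+02 4.160e+02 7.198e+01 3.585e+01 7.500e-01]
 [1.220e+02 4.220e+02 4.230e+02 7.628e+01 3.818e+01 7.500e-01]
 [1.100e+02 2.980e+02 3.440e+02 8.052e+01 2.800e-01 1.742e+01]]
red rows 120 177 288 354 [[56.98445486 -0.09057071]] [[56.00319845 -0.10358103]]
```

View pics/s149.png

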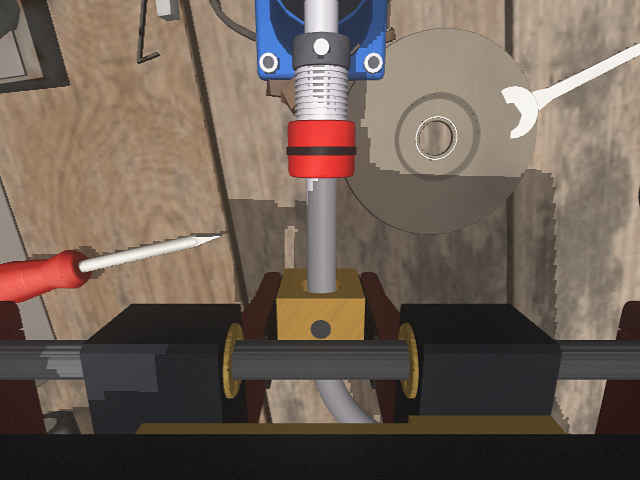

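The block is on the first leg at (321,305) and square to the rod. The red cap's face is at row 177, about 43 mm ahead of the block's face.

```bash
python3 - <<'E'
from h import *
c=run(185,step=4,rate=40,log=4)
f,S=forces(16);c["bias"]=f.tolist();save(c);b=f
pt,yw,dw,nw=ref(c["s"],c);trim=np.array(c["trim"])
base=np.r_[pt+nw*c["lat"],c["z"]]+trim
x=0;D=np.r_[dw,0];Q=down(yw)
def at(x,rate=8,n=5):
    env.move_l(base+D*x,Q,rate=rate);f,S=forces(n);f=f-b;return -f[:2]@dw,f[:2]@nw,f[2],S
while x<16:
    x+=0.5;F,la,fz,S=at(x)
    if F>1.2:break
print("contact",x,F,la,fz,S["time_s"])
# close on 7 N
for _ in range(8):
    e=7-F
    if abs(e)<0.35: break
    x+=np.clip(e*0.15,-.4,.4);F,la,fz,S=at(x,n=8)
    print("press",round(x,2),F.round(2),la.round(2),fz.round(2),S["time_s"])
for _ in range(4):
    f,S=forces(18);f=f-b;F=-f[:2]@dw;print("hold",F.round(2),(f[:2]@nw).round(2),S["time_s"])
    if abs(F-7)>.5: x+=np.clip((7-F)*.1,-.2,.2);env.move_l(base+D*x,Q,rate=8)
c["x"]=x;c["base"]=base.tolist();c["yw"]=yw;save(c)
E
```

```text
s165.0 t32.5 ax0.20 la-0.19 fz-0.13 tq-0.01 lat0.00 z136.41 err[ 0.   -0.03  0.03] yaw1.7
s181.0 t33.9 ax-0.00 la-0.11 fz0.21 tq0.01 lat0.00 z136.41 err[0.01 0.03 0.02] yaw1.7
contact 9.5 1.2485884308396027 0.10323099560315807 0.4453247445727252 40.8417
press 9.9 2.47 -0.15 1.27 41.225
press 10.3 4.29 0.01 2.33 41.6083
press 10.7 5.55 -0.28 2.57 41.9917
press 10.92 5.95 -0.11 2.92 42.375
press 11.08 6.18 -0.06 3.28 42.7583
press 11.2 6.3 0.01 3.87 43.1417
press 11.3 6.57 -0.16 3.46 43.525
press 11.37 6.63 -0.36 3.77 43.9083
hold 6.69 -0.31 44.2083
hold 6.79 -0.22 44.5083
hold 6.45 -0.34 44.8083
hold 6.9 -0.2 45.3583
```

```bash
python3 - <<'E'
from h import *
c=load();b=np.array(c["bias"]);base=np.array(c["base"]);yw=c["yw"];Q=down(yw);dw=np.array([np.cos(yw),np.sin(yw)]);D=np.r_[dw,0]
x=c["x"];z=0
def at(rate=8,n=8):
    env.move_l(base+D*x+[0,0,z],Q,rate=rate);f,S=forces(n);f=f-b;return -f[:2]@dw,f[2],S
F=9
for _ in range(8):
    x-=0.3;F,fz,S=at()
    print("back",round(x,2),F.round(2),fz.round(2))
    if F<0.8:break
for _ in range(8):
    z-=0.3;F,fz2,S=at()
    print("low",round(z,2),F.round(2),fz2.round(2))
    if fz2-fz>0.8:break
print(S["tool_pos"],S["time_s"])
set_gripper(46)
print(env.read_state()["width"])
im,p,P=grab("wrist");cv2.imwrite("pics/rel.png",im)
cv2.imwrite("pics/scene1.png",viewer.camera("scene"))
print(env.read_state()["time_s"])
E
```

```text
back 11.12 6.55 2.96
back 10.82 5.43 2.65
back 10.52 5.09 2.34
back 10.22 4.51 1.73
back 9.92 4.06 0.76
back 9.62 3.15 -0.26
back 9.32 2.02 -0.69
back 9.02 0.79 -0.63
low -0.3 0.57 -0.01
low -0.6 0.03 0.1
low -0.9 0.1 -0.09
low -1.2 -0.18 -0.18
low -1.5 0.03 -0.02
low -1.8 -0.17 -0.26
low -2.1 0.17 0.72
[625.09112206   4.49603923 134.41554825] 51.1083
46.08546354173408
51.6417
```

View pics/rel.png

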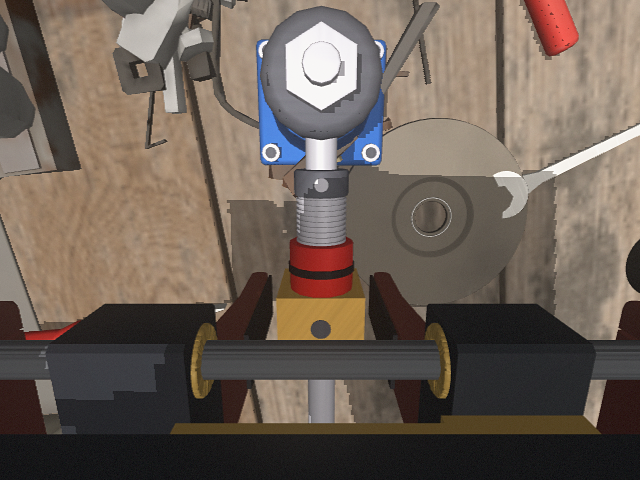

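The block (321,315) sits against the red cap (321,268), and the fingers are clear on both sides. I'll lift away and check.

```bash
python3 - <<'E'
from h import *
set_gripper(60)
S=env.read_state();p0=S["tool_pos"]
env.move_l(p0+[0,0,15],rate=30);env.move_l(p0+[0,0,110],rate=80)
env.hold(.2)
a,p,P=grab("wrist");t,_,_=grab("top")
cv2.imwrite("pics/fin.png",np.hstack([cv2.resize(a[100:400,120:520],(400,300)),cv2.resize(t[100:330,200:507],(400,300))]))
print(env.read_state()["time_s"])
E
```

```text
54.3833
```

View pics/fin.png

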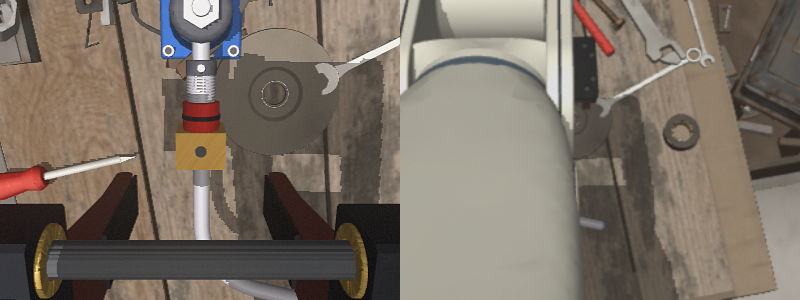

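The block is on the rod against the cap at (201,150), the rod looks unmoved and the arm is clear. Handing it in.

```bash
python3 -c "
from h import *
print(workorder.sign_off())"
```

```text
the job is handed in; nothing more can be done
None
```

The brass block is threaded round the bend and released against the red cap after about 1.5 s of pressing at roughly 6.7 N; the rod looked unmoved in the last picture, and the job was handed in at about 54 s.

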